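Pack the frame-gluing kit tray

TASK

Pack the frame-gluing kit into the wooden tray: the amber glue jar upright in the round pocket, the slim wooden clamping strip flat in the long narrow pocket, and the smallest wooden block flat in the short rectangular pocket, each sitting right down on its pocket's floor. Leave the black tin and the two wider pieces of wood, which are not part of the kit, where they are, and do not drop or tip over the jar.

Things in the scene. Friction and masses are not known exactly. Their poses are not given: they have to be found in the camera images.
- kit_tray: Low wooden tray, 250 x 160 mm, rim 17 mm above the bench, a brass pull at each end; fixed. It holds three equal light wooden inserts (78 x 146 mm) in a row along its x, 79 mm apart; their tops are 16 mm above the bench, each with one pocket with a grey felt floor. The inserts change places between starts. Origin: centre of its underside; z up, x along the row.
- pocket_round (a point): Insert of the kit tray whose pocket is round, 62 mm across, 7 mm deep (for the jar). This point is at the centre of the pocket's floor, 9 mm above the bench; z up, y along the insert's long side, x across it (along the row).
- pocket_long (a point): Insert of the kit tray whose pocket is a long narrow rectangle, 44 mm (x) by 134 mm (y), 7 mm deep (for the slim strip). This point is at the centre of the pocket's floor, 9 mm above the bench; z up, y along the insert's long side, x across it (along the row).
- pocket_short (a point): Insert of the kit tray whose pocket is a short rectangle, 56 mm (x) by 86 mm (y), 7 mm deep (for the smallest block). This point is at the centre of the pocket's floor, 9 mm above the bench; z up, y along the insert's long side, x across it (along the row).
- jar_centre (a point): Amber glass glue jar with a black screw cap, standing upright; 46 mm diameter, 59 mm high with the cap (glass up to 45 mm, the cap narrower, 34 mm), about 0.2 kg. Loose. Point on its axis 25 mm above its underside, the height to grip it; z up.
- strip_centre (a point): Slim clamping strip of orange-brown hardwood, 30 mm wide, 120 mm long, 20 mm high: the narrowest and longest of the four pieces of wood, about 0.05 kg. Loose. Point at its centre, half-way up; z up, y along its length, x across its width.
- block_centre (a point): Smallest wooden block, 40 mm wide, 70 mm long, 22 mm high: the shortest of the four pieces of wood, about 0.15 kg. Loose. Point at its centre, half-way up; z up, y along its length, x across its width.
- dark_tin_centre (a point): Plain black tin without a separate cap, 54 mm diameter, 50 mm high, broader and lower than the jar; not part of the kit. Loose. Point on its axis half-way up.
- wide_strip_centre (a point): Pale wooden off-cut, 45 mm wide, 100 mm long, 22 mm high: too wide for the long pocket and too long for the short one; not part of the kit. Loose. Point at its centre, half-way up; z up, y along its length, x across its width.
- wide_block_centre (a point): Pale wooden off-cut, 60 mm wide, 90 mm long, 19 mm high: too big for any pocket; not part of the kit. Loose. Point at its centre, half-way up; z up, y along its length, x across its width.
Things that resemble listed ones, but are neither listed nor needed, are in the scene too. What is shaped like the part that bears pocket_long but green is not meant.

How it is judged:
At the end, for the whole second after the job is handed in: Jar upright in the round pocket, slim strip in the long one, smallest block in the short one: each within 12 mm of the pocket's centre, at most 2.5 mm above seated height, level within 0.05 rad, at rest; the tin and the two wider pieces of wood within 30 mm of where they were (x of jar_centre in the frame of pocket_round between -0.012 and 0.012 m and y of jar_centre in the frame of pocket_round between -0.012 and 0.012 m and z of jar_centre in the frame of pocket_round between 0.0195 and 0.0275 m and angle between each of jar_centre, strip_centre, block_centre's own z axis and vertical below 0.05 rad and linear speed of each of jar, strip, block below 0.02 m/s and angular speed of each of jar, strip, block below 0.2 rad/s and x of strip_centre in the frame of pocket_long between -0.012 and 0.012 m and y of strip_centre in the frame of pocket_long between -0.012 and 0.012 m and z of strip_centre in the frame of pocket_long between 0.0045 and 0.0125 m and x of block_centre in the frame of pocket_short between -0.012 and 0.012 m and y of block_centre in the frame of pocket_short between -0.012 and 0.012 m and z of block_centre in the frame of pocket_short between 0.0055 and 0.0135 m and distance of each of dark_tin_centre, wide_strip_centre, wide_block_centre from where it was at the start of the episode below 0.03 m); the robot touches nothing.
It fails at once if the black tin or one of the two wider pieces of wood is moved more than 30 mm (distance of any of dark_tin_centre, wide_strip_centre, wide_block_centre from where it was at the start of the episode above 0.03 m).
It fails at once if the jar is tipped over (more than 0.7 rad) (angle between jar_centre's own z axis and vertical above 0.7 rad).
It fails at once if the jar is dropped (falls free from more than about 25 mm) (linear speed of jar above 0.7 m/s and contact force between jar and the fingers below 0.1 N).
It also fails if it takes over 85 s, if anything falls off the work surface, if the arm or the gripper's body presses on something with over 40 N, if the wrist force passes 120 N, or if a joint passes its speed limit or range.

ROBOT

A 6-joint arm with a two-finger parallel gripper is mounted at the origin on a cart in front of the work surface, level with it; the furniture and walls round the work are solid. World frame = base frame: x ahead of the robot, y to its left, z up, the work surface at z = 0. Lengths are in m, angles in rad, forces in N, time in s.
With the tool pointing down it reaches from about 0.2 to 0.875 m from the base axis. Payload 3.4 kg.
Tool frame: the origin (TCP) lies at the very end of the fingers, on their centre line; the grasp point (between the pads) lies 19 mm behind it (manip.hold_point_z is the distance from the TCP to the grasp point, in m); z points along the fingers, y is the line along which they close (so a half turn about z gives the same grasp; the last joint's range is limited). The gripper opens to 94 mm and grips with 3 to 60 N. Pads are 16 mm wide; open, the fingers measure 119 mm over their backs; the gripper's body (75 mm by 177 mm) begins 78 mm behind the grasp point.
Start: joints at [-1.443, 0.276, 1.505, -0, 1.361, -0.121], TCP at [0.142, -0.557, 0.205] pointing down, gripper open.
Joint ranges: [-2.89, 2.89], [-0.75, 2.08], [0.22, 2.7], [-1.18, 4.32], [0.11, 2.71], [-2.7, 2.7]. Speed limits (rad/s): [2.57, 2.57, 3.14, 3.14, 3.14, 3.14].

INTERFACE

Orientations are given as a unit quaternion [w, x, y, z].
In Python, from station import manip gives the robot as it stands.
- The arm moves only by the shell command python3 -m crank 'ROWS'. ROWS is text: rows parted by semicolons, each of 7 numbers parted by spaces: the shift along the tool's x, y, z in cm, then the turn, a rotation vector about the tool's x, y, z in rad, then the finger opening in cm, from 0 to 9.4. In form: tx ty tz ax ay az grip; .... A call has 1 to 12 rows; each row shifts and turns the commanded pose from where the row before left it, along the tool's axes as they then stand; what a row does not reach is not made up. A row lasts 1/10 s, in which the tool goes at most 50 mm and 8.59 degrees, less where a joint would pass 70% of its speed; a pose out of reach is approached as far as the arm can. A call with a gripper value outside its range is refused whole. The fingers move at their own pace and stop on an object; the grip force is fixed at half the most. Time passes only in rows, so rows that do not move let the fingers close. It gives the time, the measured TCP pose, the force, the opening and the grip force at its end, in the units of the state.
- manip.sense(): the state, without advancing time (a new reading comes with each control period).
- manip.get_image(name): name is "scene" or "top"; returns the picture (420x560x3 uint8, red, green, blue); there is no depth.
- manip.get_calibration(name): a dict with "intrinsics" (3x3 intrinsics, pixels), "extrinsics" (4x4, takes a point from world to camera coordinates). Camera axes: x right, y up, looking along -z (the intrinsics and any distortion apply to the point x, -y, -z); pixel columns grow to the right and rows downward; lengths in m; the calibration is good to about 2 mm. A picture is of the moment at which its call begins. get_calibration takes no time and is no camera call.
- manip.hand_in(): hands the job in; it is judged then, once.
Trained networks look in the newest picture that a camera, given by its name, has taken for a name from the list of things; names that differ only in an ending like _2 or _b are one class to them, and where a whole thing is asked for, a point or a joint stands for the part that bears it (a point fixed in the world has none). Each returns a list of dicts, best first, with "conf" (0 to 1); they miss things now and then, are a little off and sometimes report something else, mostly with a low value. They report only what shows in the picture. A call takes as long as a camera call. They do not tell look-alikes from the thing itself.
- manip.silhouettes(camera, label): "mask" (420x560 bool, what is visible of it) and "bbox" ([centre column, centre row, width, height] in pixels, round what is visible of it).
The state is a dict: "time": time; "joint_pos": joint angles; "joint_velocities": joint speeds; "tau": joint torques, N m; "eef_pos": TCP position; "orientation": TCP orientation; "force": force on the tool from outside, world axes, zero at the start; "torque": the same for the moment, N m; "grip_width": opening from 0.0 (shut) to 1.0 (fully open); "gripper_force": force on a finger pad.
Only numpy, scipy, OpenCV 4.12 (cv2) and the standard library are available. Lean on these libraries where they do the work, as an engineer would, in place of code of your own. Each camera call takes 0.05 s, during which the arm holds its last target. There are 200 camera calls.

## Working session

There is one attempt and no reset: what is moved stays moved. The work goes in short steps, Python scripts to look and compute and a shell command to move; the robot and the scene stay as the last step left them, time stands still between calls to the robot, and variables do not carry over. Pictures are saved under pics/ and viewed, at most 14 in all, crops included, and the job is handed in when it is done.

```bash
mkdir -p pics; cat > h.py <<'E'
import numpy as np, cv2
from station import manip
def save(cam,name):
    im=manip.get_image(cam); cv2.imwrite('pics/'+name,im[...,::-1]); return im
def ray(cam,u,v,z):
    c=manip.get_calibration(cam); K=np.array(c['intrinsics']); E=np.array(c['extrinsics'])
    d=np.linalg.inv(K)@np.array([u,v,1.]); d=np.array([d[0],-d[1],-d[2]])
    R=E[:3,:3]; o=-R.T@E[:3,3]; w=R.T@d
    return o+w*(z-o[2])/w[2]
E
python3 - <<'E'
from h import *
for c in('scene','top'):
    save(c,c+'0.png'); k=manip.get_calibration(c); print(k)
    for l in ['kit_tray','pocket_round','pocket_long','pocket_short','jar_centre','strip_centre','block_centre','dark_tin_centre','wide_strip_centre','wide_block_centre']:
        for d in manip.silhouettes(c,l)[:3]:
            print(c,l,round(d['conf'],2),np.round(d['bbox']),int(d['mask'].sum()))
E
```

```text
{'intrinsics': array([[538.67795011,   0.        , 271.11486505],
       [  0.        , 538.67795011, 213.08227094],
       [  0.        ,   0.        ,   1.        ]]), 'extrinsics': array([[ 0.46655993, -0.88436144, -0.01505594, -0.20286772],
       [ 0.48640793,  0.24232133,  0.83945678, -0.30790474],
       [-0.73873483, -0.39898023,  0.54321784, -1.31832868],
       [ 0.        ,  0.        ,  0.        ,  1.        ]])}
scene kit_tray 0.58 [269. 215.  58.  48.] 400
scene pocket_round 0.84 [270. 200.  44.  20.] 556
scene pocket_round 0.2 [313. 255.  23.  14.] 315
scene pocket_long 0.9 [177. 195.  44.  20.] 607
scene pocket_long 0.82 [266. 212.  45.  20.] 519
scene pocket_short 0.9 [260. 225.  43.  17.] 484
scene jar_centre 0.83 [334. 223.  19.  23.] 294
scene strip_centre 0.75 [368. 238.  22.  28.] 307
scene dark_tin_centre 0.74 [391. 272.  18.  26.] 446
scene wide_strip_centre 0.7 [407. 250.  16.  26.] 323
scene wide_block_centre 0.87 [352. 265.  34.  34.] 539
{'intrinsics': array([[463.29000651,   0.        , 279.58036173],
       [  0.        , 463.29000651, 206.43500716],
  
[... 236 characters left out ...]
      [-9.44143660e-02,  4.76118617e-04,  9.95532873e-01,
        -1.54571743e+00],
       [ 0.00000000e+00,  0.00000000e+00,  0.00000000e+00,
         1.00000000e+00]])}
top kit_tray 0.97 [285. 200.  18.  77.] 87
top pocket_round 0.7 [262. 176.  44.  30.] 950
top pocket_long 0.85 [166. 206.  48.  30.] 1078
top pocket_long 0.81 [265. 199.  46.  33.] 960
top pocket_short 0.82 [271. 222.  47.  27.] 982
top jar_centre 0.6 [336. 192.  15.  15.] 143
top strip_centre 0.82 [371. 193.  11.  32.] 333
top block_centre 0.81 [336. 235.  13.  22.] 262
top dark_tin_centre 0.6 [405. 238.  17.  16.] 227
top wide_strip_centre 0.58 [405. 194.  20.  31.] 409
top wide_block_centre 0.73 [368. 236.  19.  25.] 482
```

View pics/top0.png

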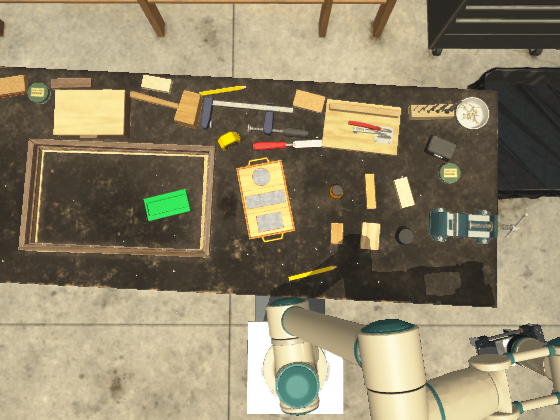

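View pics/scene0.png

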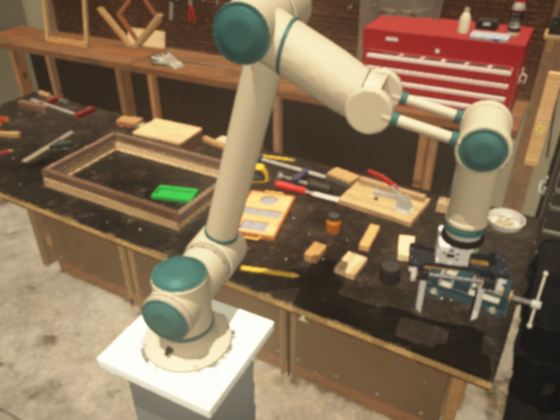

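Top view: the tray is at (265,200), with round pocket (261,176), long pocket (264,198) and short pocket (270,220). The green insert at (166,205) is the decoy.
Wood candidates are (370,191), slim and longest, so the strip; (337,233), smallest, so the block; (404,192), the wide strip; and (370,236), the wide block. The amber capped jar is at (336,191) and the tin at (405,236). I'll measure these and confirm in an enlarged crop.

```bash
cat > m.py <<'E'
from h import *
im=manip.get_image('top')
def seg(l,i=0):
    return manip.silhouettes('top',l)[i]['mask'].astype(np.uint8)
def rect(m,z):
    cs,_=cv2.findContours(m,cv2.RETR_EXTERNAL,cv2.CHAIN_APPROX_NONE)
    p=max(cs,key=cv2.contourArea)[:,0].astype(float)
    yy,xx=np.nonzero(m); c=ray('top',xx.mean(),yy.mean(),z)
    W=np.array([ray('top',u,v,z)[:2] for u,v in zip(xx,yy)])
    r=cv2.minAreaRect((W*1000).astype(np.float32))
    w,V=np.linalg.eigh(np.cov((W-W.mean(0)).T)); a=V[:,1]
    return np.round(c,4),'pca sizes mm',np.round(np.sqrt(12*w)*1000,1),'long axis deg',round(np.degrees(np.arctan2(a[1],a[0]))%180,1),'mar',np.round(r[0],1),np.round(r[1],1),round(r[2],1)
for l,z in [('strip_centre',.02),('block_centre',.022),('wide_strip_centre',.022),('wide_block_centre',.019),('jar_centre',.05),('dark_tin_centre',.05)]:
    print(l,*rect(seg(l),z))
# felt: grey = low saturation inside tray
hsv=cv2.cvtColor(im,cv2.COLOR_RGB2HSV)
t=np.zeros(im.shape[:2],np.uint8); t[155:245,236:296]=1
g=((hsv[...,1]<70)&(hsv[...,2]>90)).astype(np.uint8)*t
n,lab,st,ce=cv2.connectedComponentsWithStats(g)
for i in range(1,n):
    if st[i,4]>60: print('felt',ce[i].round(1),st[i,4],*rect((lab==i).astype(np.uint8),.009))
# wood of tray
for l,i in [('pocket_round',0),('pocket_long',1),('pocket_short',0)]:
    print(l,*rect(seg(l,i),.016))
big=cv2.resize(im[155:260,235:430],None,fx=4,fy=4,interpolation=cv2.INTER_CUBIC)
cv2.imwrite('pics/crop1.png',big[...,::-1])
E
python3 m.py
```

```text
strip_centre [ 0.5898 -0.2569  0.02  ] pca sizes mm [ 33.2 119.7] long axis deg 3.1 mar [ 590.2 -256.9] [118.1  33.2] 2.6
block_centre [ 0.4457 -0.1412  0.022 ] pca sizes mm [41.8 69. ] long axis deg 174.2 mar [ 446.4 -140.7] [40.6 68. ] 89.4
wide_strip_centre [ 0.5862 -0.3713  0.022 ] pca sizes mm [ 50.8 101.7] long axis deg 13.6 mar [ 586.  -371.8] [102.6  52.4] 15.5
wide_block_centre [ 0.4396 -0.255   0.019 ] pca sizes mm [61.4 86.2] long axis deg 178.6 mar [ 439.9 -256.1] [61.1 87.7] 89.0
jar_centre [ 0.5843 -0.1367  0.05  ] pca sizes mm [39.5 44.4] long axis deg 136.6 mar [ 584.1 -136.9] [43.6 44.1] 89.6
dark_tin_centre [ 0.4362 -0.3637  0.05  ] pca sizes mm [48.4 58.3] long axis deg 100.9 mar [ 436.  -364.5] [53.  63.5] 0.1
felt [260.9 176.5] 227 [0.6409 0.1147 0.009 ] pca sizes mm [49.9 52.4] long axis deg 92.4 mar [640.8 114.5] [52.3 55.2] 0.2
felt [265.2 198.9] 466 [0.5631 0.0996 0.009 ] pca sizes mm [ 41.9 132.2] long axis deg 100.9 mar [563.3  99.7] [ 42.2 132. ] 11.0
felt [269.4 221.6] 382 [0.4853 0.085  0.009 ] pca sizes mm [53.6 83.6] long axis deg 101.2 mar [485.3  85. ] [53.4 83. ] 10.8
pocket_round [0.6392 0.1145 0.016 ] pca sizes mm [ 79.6 146.9] long axis deg 96.1 mar [639.2 114.5] [ 81.  152.4] 8.4
pocket_long [0.5419 0.435  0.016 ] pca sizes mm [ 79.  148.1] long axis deg 105.8 mar [542.1 434.5] [ 80.7 149.6] 15.1
pocket_short [0.4841 0.085  0.016 ] pca sizes mm [ 78.7 144.4] long axis deg 101.5 mar [483.8  84.9] [ 80.6 145.4] 11.0
```

View pics/crop1.png

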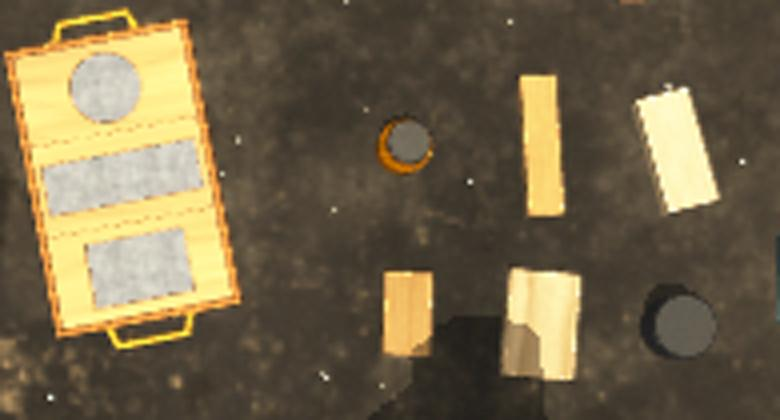

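The crop confirms the choices: amber capped jar at crop (405,145), slim strip (542,145), smallest block (408,313). The wide block (543,325), wide strip (677,150) and tin (685,325) stay put. Sizes agree with the list. The tray x axis points at about 10.8°.

```bash
cat > go.py <<'E'
import sys
from h import *
from scipy.spatial.transform import Rotation as Ro
# usage: go.py x y z  closing-axis angle deg (world, mod 180)
s=manip.sense(); p=np.array(s['eef_pos']); q=s['orientation']; R=Ro.from_quat([q[1],q[2],q[3],q[0]]).as_matrix()
print('t',s['time'],'p',np.round(p,4),'grip',s['grip_width'],s['gripper_force'],'F',np.round(s['force'],1),'q6',np.round(s['joint_pos'],2)[[0,5]])
print('yaw of tool y deg',np.degrees(np.arctan2(R[1,1],R[0,1])).round(1),'tilt',np.round(R[:,2],3))
if len(sys.argv)>1:
    x,y,z,a=map(float,sys.argv[1:])
    print('shift cm',np.round(R.T@(np.array([x,y,z])-p)*100,2))
    for k in(0,180):
        a2=np.radians(a+k); Y=np.array([np.cos(a2),np.sin(a2),0]); Z=np.array([0,0,-1.]); T=np.c_[np.cross(Y,Z),Y,Z]
        print('turn',np.round(Ro.from_matrix(R.T@T).as_rotvec(),3),'after-turn shift',np.round(T.T@(np.array([x,y,z])-p)*100,2))
E
python3 - <<'E'
from h import *
im=manip.get_image('top'); c=im[178:206,322:352]; hsv=cv2.cvtColor(c,cv2.COLOR_RGB2HSV)
am=(hsv[...,1]>170)&(hsv[...,2]>90); cap=(hsv[...,1]<60)&(hsv[...,2]>75)
n,lab,st,ce=cv2.connectedComponentsWithStats(cap.astype(np.uint8)); i=1+st[1:,4].argmax()
u,v=ce[i]+[322,178]; print('cap',u,v,st[i],ray('top',u,v,.059))
yy,xx=np.nonzero(am|(lab==i)); u,v=(xx.min()+xx.max())/2+322,(yy.min()+yy.max())/2+178
print('glass',u,v,np.ptp(xx)+1,np.ptp(yy)+1,ray('top',u,v,.035))
E
python3 go.py .590 -.257 .06 93
```

```text
cap 337.0285714285714 189.97142857142856 [10  8 10  9 70] [ 0.58809082 -0.14092308  0.059     ]
glass 335.5 191.5 14 14 [ 0.58601616 -0.138716    0.035     ]
t 1.65 p [ 0.1416 -0.5573  0.2055] grip 1.002159209866845 0.0 F [ 0.   0.5 -0.9] q6 [-1.44 -0.12]
yaw of tool y deg -75.7 tilt [ 0. -0. -1.]
shift cm [ 50.86 -18.07  14.54]
turn [-0.     0.    -2.945] after-turn shift [-46.35  27.64  14.55]
turn [0.    0.    0.196] after-turn shift [ 46.35 -27.64  14.55]
```

```bash
python3 -m crank '0 0 0 0 0 0.098 5; 0 0 0 0 0 0.098 5; 3.86 -2.3 0 0 0 0 5; 3.86 -2.3 0 0 0 0 5; 3.86 -2.3 0 0 0 0 5; 3.86 -2.3 0 0 0 0 5; 3.86 -2.3 0 0 0 0 5; 3.86 -2.3 0 0 0 0 5; 3.86 -2.3 0 0 0 0 5; 3.86 -2.3 0 0 0 0 5; 3.86 -2.3 0 0 0 0 5; 3.86 -2.3 0 0 0 0 5'; python3 -m crank '3.86 -2.3 0 0 0 0 5; 3.86 -2.3 0 0 0 0 5; 0 0 3.5 0 0 0 5; 0 0 3.5 0 0 0 5; 0 0 3.5 0 0 0 5; 0 0 0 0 0 0 5; 0 0 0 0 0 0 5'; python3 go.py .590 -.257 .01 93
```

```text
time: 2.85
eef_pos: [0.5163, -0.3061, 0.2056]
orientation: [0.0, 1.0, 0.026, 0.0]
force: [0.2, -0.4, -0.5]
grip_width: 0.532
gripper_force: 0.0
time: 3.55
eef_pos: [0.5896, -0.2573, 0.1006]
orientation: [-0.0, 1.0, 0.026, -0.0]
force: [-0.3, -0.4, 1.3]
grip_width: 0.535
gripper_force: 0.0
t 3.55 p [ 0.5896 -0.2573  0.1006] grip 0.5348376320952083 0.0 F [-0.3 -0.4  1.3] q6 [-0.52  1.  ]
yaw of tool y deg -87.0 tilt [-0.001  0.    -1.   ]
shift cm [ 0.04 -0.03  9.06]
turn [-1.000e-03 -1.000e-03 -3.141e+00] after-turn shift [-0.04  0.03  9.06]
turn [-0.     0.001  0.   ] after-turn shift [ 0.04 -0.03  9.06]
```

```bash
python3 -m crank '0 0 3 0 0 0 5; 0 0 3 0 0 0 5; 0 0 2 0 0 0 5; 0 0 1.05 0 0 0 5; 0 0 0 0 0 0 5; 0 0 0 0 0 0 2; 0 0 0 0 0 0 2; 0 0 0 0 0 0 2; 0 0 0 0 0 0 2; 0 0 0 0 0 0 2'; python3 -m crank '0 0 -1 0 0 0 2; 0 0 -2 0 0 0 2; 0 0 -3 0 0 0 2; 0 0 -3 0 0 0 2; 0 0 -1 0 0 0 2; 0 0 0 0 0 0 2'; python3 go.py .5631 .0998 .10 10.8
```

```text
time: 4.55
eef_pos: [0.5905, -0.2578, 0.0114]
orientation: [0.001, 1.0, 0.026, 0.001]
force: [0.0, 0.4, 6.0]
grip_width: 0.315
gripper_force: 30.0
time: 5.15
eef_pos: [0.5905, -0.2577, 0.1117]
orientation: [0.001, 1.0, 0.026, 0.002]
force: [-0.2, -0.3, -1.5]
grip_width: 0.316
gripper_force: 30.0
t 5.15 p [ 0.5905 -0.2577  0.1117] grip 0.315765893814267 29.990495145320892 F [-0.2 -0.3 -1.5] q6 [-0.52  1.  ]
yaw of tool y deg -87.0 tilt [ 0.003 -0.002 -1.   ]
shift cm [ -0.85 -35.85   1.1 ]
turn [ 4.000e-03 -1.000e-03 -1.706e+00] after-turn shift [35.63  4.01  1.17]
turn [-1.000e-03 -4.000e-03  1.435e+00] after-turn shift [-35.63  -4.01   1.17]
```

```bash
python3 -m crank '-0.08 -3.585 0 0 0 0 2; -0.08 -3.585 0 0 0 0 2; -0.08 -3.585 0 0 0 0 2; -0.08 -3.585 0 0 0 0 2; -0.08 -3.585 0 0 0 0 2; -0.08 -3.585 0 0 0 0 2; -0.08 -3.585 0 0 0 0 2; -0.08 -3.585 0 0 0 0 2; -0.08 -3.585 0 0 0 0 2; -0.08 -3.585 0 0 0 0 2'; python3 -m crank '0 0 0 0 0 -0.142 2; 0 0 0 0 0 -0.142 2; 0 0 0 0 0 -0.142 2; 0 0 0 0 0 -0.142 2; 0 0 0 0 0 -0.142 2; 0 0 0 0 0 -0.142 2; 0 0 0 0 0 -0.142 2; 0 0 0 0 0 -0.142 2; 0 0 0 0 0 -0.142 2; 0 0 0 0 0 -0.142 2; 0 0 0 0 0 -0.142 2; 0 0 0 0 0 -0.142 2'; python3 -m crank '0 0 0 0 0 0 2; 0 0 0 0 0 0 2'; python3 go.py .5631 .0998 .02 10.8
python3 -c "
from h import *
im=save('top','x.png')[155:255,225:325]; cv2.imwrite('pics/held1.png',cv2.resize(im,None,fx=5,fy=5,interpolation=2)[...,::-1])"
```

```text
time: 6.15
eef_pos: [0.5609, 0.1016, 0.1079]
orientation: [0.0, 1.0, 0.026, -0.002]
force: [1.5, 0.4, -0.3]
grip_width: 0.315
gripper_force: 30.0
time: 7.35
eef_pos: [0.5611, 0.1002, 0.1078]
orientation: [-0.001, 0.636, 0.772, -0.001]
force: [-0.1, 0.2, -0.1]
grip_width: 0.317
gripper_force: 30.0
time: 7.55
eef_pos: [0.5617, 0.1002, 0.1086]
orientation: [-0.001, 0.64, 0.769, -0.001]
force: [-0.9, 0.6, 0.2]
grip_width: 0.317
gripper_force: 30.0
t 7.55 p [0.5617 0.1002 0.1086] grip 0.31723687432069986 29.990371763706207 F [-0.9  0.6  0.2] q6 [ 0.05 -0.13]
yaw of tool y deg 10.5 tilt [-0.003 -0.    -1.   ]
shift cm [-0.07  0.15  8.86]
turn [-0.003 -0.    -0.005] after-turn shift [-0.07  0.13  8.86]
turn [-0.     0.004  3.136] after-turn shift [ 0.07 -0.13  8.86]
```

View pics/held1.png

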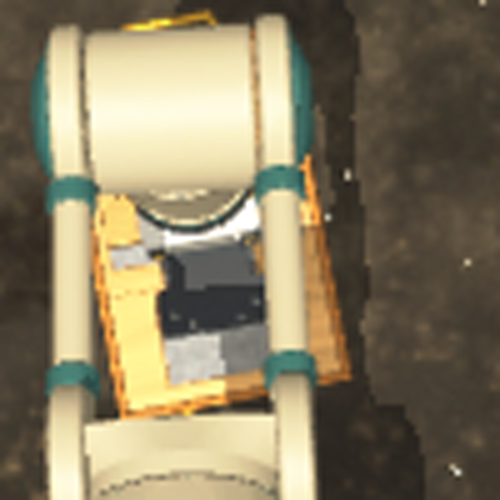

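The arm hides most of the view, but the tray and pocket lie under the gripper as planned. Lowering the strip.

```bash
python3 -m crank '-0.07 0.13 3 0 0 0 2; 0 0 3 0 0 0 2; 0 0 1.5 0 0 0 2; 0 0 0.5 0 0 0 2; 0 0 0.4 0 0 0 2; 0 0 0.4 0 0 0 2; 0 0 0 0 0 0 2; 0 0 0 0 0 0 2'; python3 go.py .5631 .0998 .0204 10.8
```

```text
time: 8.4
eef_pos: [0.5646, 0.0999, 0.0226]
orientation: [0.001, 0.638, 0.77, 0.0]
force: [-0.5, -0.4, -0.4]
grip_width: 0.315
gripper_force: 30.0
t 8.4 p [0.5646 0.0999 0.0226] grip 0.3149073236685679 29.990503191947937 F [-0.5 -0.4 -0.4] q6 [ 0.05 -0.13]
yaw of tool y deg 10.6 tilt [ 0.001 -0.    -1.   ]
shift cm [ 0.02 -0.15  0.22]
turn [ 0.001  0.    -0.003] after-turn shift [ 0.02 -0.15  0.22]
turn [ 0.000e+00 -2.000e-03  3.139e+00] after-turn shift [-0.02  0.15  0.22]
```

```bash
python3 -m crank '0 0 0.15 0 0 0 2; 0 0 0 0 0 0 2; 0 0 0 0 0 0 5; 0 0 0 0 0 0 5; 0 0 0 0 0 0 5; 0 0 0 0 0 0 5; 0 0 -1 0 0 0 5; 0 0 -3 0 0 0 5; 0 0 -4 0 0 0 5; 0 0 -2 0 0 0 5; 0 0 0 0 0 0 5'; python3 go.py .446 -.141 .10 84.2
```

```text
time: 9.5
eef_pos: [0.5668, 0.1001, 0.1245]
orientation: [0.003, 0.638, 0.77, 0.003]
force: [0.1, 0.5, -0.2]
grip_width: 0.534
gripper_force: 0.0
t 9.5 p [0.5668 0.1001 0.1245] grip 0.5344700293972462 0.0 F [ 0.1  0.5 -0.2] q6 [ 0.05 -0.13]
yaw of tool y deg 10.7 tilt [ 0.008  0.    -1.   ]
shift cm [-21.45 -16.35   2.34]
turn [ 0.006  0.006 -1.284] after-turn shift [  9.58 -25.2    2.45]
turn [ 0.007 -0.007  1.858] after-turn shift [-9.58 25.2   2.45]
```

```bash
python3 -m crank '-3.06 -2.34 0 0 0 0 5.5; -3.06 -2.34 0 0 0 0 5.5; -3.06 -2.34 0 0 0 0 5.5; -3.06 -2.34 0 0 0 0 5.5; -3.06 -2.34 0 0 0 0 5.5; -3.06 -2.34 0 0 0 0 5.5; -3.06 -2.34 0 0 0 0 5.5'; python3 -m crank '0 0 0 0 0 -0.1427 5.5; 0 0 0 0 0 -0.1427 5.5; 0 0 0 0 0 -0.1427 5.5; 0 0 0 0 0 -0.1427 5.5; 0 0 0 0 0 -0.1427 5.5; 0 0 0 0 0 -0.1427 5.5; 0 0 0 0 0 -0.1427 5.5; 0 0 0 0 0 -0.1427 5.5; 0 0 0 0 0 -0.1427 5.5; 0 0 0 0 0 0 5.5; 0 0 0 0 0 0 5.5'; python3 go.py .446 -.141 .01 84.2
```

```text
time: 10.2
eef_pos: [0.441, -0.1417, 0.1194]
orientation: [-0.001, 0.638, 0.77, -0.0]
force: [-1.0, -0.2, 0.9]
grip_width: 0.583
gripper_force: 0.0
time: 11.3
eef_pos: [0.4421, -0.1407, 0.1197]
orientation: [-0.001, 0.052, 0.999, 0.0]
force: [-0.2, 0.2, 0.1]
grip_width: 0.586
gripper_force: 0.0
t 11.3 p [ 0.4421 -0.1407  0.1197] grip 0.5856998973718124 0.0 F [-0.2  0.2  0.1] q6 [-0.46 -1.93]
yaw of tool y deg 84.1 tilt [-0.001  0.001 -1.   ]
shift cm [-0.41  0.   10.97]
turn [ 0.    -0.001 -0.002] after-turn shift [-3.900e-01  1.000e-02  1.097e+01]
turn [-2.000e-03 -1.000e-03  3.139e+00] after-turn shift [ 3.900e-01 -1.000e-02  1.097e+01]
```

```bash
python3 -m crank '-0.39 0 3 0 0 -0.06 5.5; 0 0 3 0 0 0 5.5; 0 0 3 0 0 0 5.5; 0 0 1.5 0 0 0 5.5; 0 0 0.4 0 0 0 5.5; 0 0 0 0 0 0 5.5; 0 0 0 0 0 0 3; 0 0 0 0 0 0 3; 0 0 0 0 0 0 3; 0 0 0 0 0 0 3; 0 0 0 0 0 0 3'; python3 -m crank '0 0 -1 0 0 0 3; 0 0 -2 0 0 0 3; 0 0 -3 0 0 0 3; 0 0 -3 0 0 0 3; 0 0 -1 0 0 0 3; 0 0 0 0 0 0 3'; python3 go.py .4853 .085 .10 10.8
```

```text
time: 12.4
eef_pos: [0.4474, -0.1416, 0.0124]
orientation: [0.001, 0.02, 1.0, -0.0]
force: [-0.2, -0.2, 6.3]
grip_width: 0.422
gripper_force: 30.0
time: 13.0
eef_pos: [0.4474, -0.1418, 0.1128]
orientation: [0.002, 0.02, 1.0, -0.001]
force: [0.4, 0.1, -1.8]
grip_width: 0.424
gripper_force: 30.0
t 13.0 p [ 0.4474 -0.1418  0.1128] grip 0.42390530824133016 29.99950736761093 F [ 0.4  0.1 -1.8] q6 [-0.46 -1.99]
yaw of tool y deg 87.7 tilt [ 0.003 -0.002 -1.   ]
shift cm [-2.86 22.81  1.25]
turn [1.000e-03 4.000e-03 1.342e+00] after-turn shift [21.56  7.97  1.28]
turn [-4.0e-03  1.0e-03 -1.8e+00] after-turn shift [-21.56  -7.97   1.28]
```

```bash
python3 -m crank '-0.477 3.8 0 0 0 0 3; -0.477 3.8 0 0 0 0 3; -0.477 3.8 0 0 0 0 3; -0.477 3.8 0 0 0 0 3; -0.477 3.8 0 0 0 0 3; -0.477 3.8 0 0 0 0 3'; python3 -m crank '0 0 0 0 0 0.1342 3; 0 0 0 0 0 0.1342 3; 0 0 0 0 0 0.1342 3; 0 0 0 0 0 0.1342 3; 0 0 0 0 0 0.1342 3; 0 0 0 0 0 0.1342 3; 0 0 0 0 0 0.1342 3; 0 0 0 0 0 0.1342 3; 0 0 0 0 0 0.1342 3; 0 0 0 0 0 0.1342 3; 0 0 0 0 0 0 3; 0 0 0 0 0 0 3' ; python3 go.py .4853 .085 .0214 10.8
```

```text
time: 13.6
eef_pos: [0.483, 0.0867, 0.1095]
orientation: [-0.002, 0.02, 1.0, -0.0]
force: [-0.1, -0.1, -1.1]
grip_width: 0.421
gripper_force: 30.0
time: 14.8
eef_pos: [0.4834, 0.0852, 0.1101]
orientation: [-0.001, 0.636, 0.771, -0.001]
force: [0.1, -0.6, -1.2]
grip_width: 0.423
gripper_force: 30.0
t 14.8 p [0.4834 0.0852 0.1101] grip 0.42341968932960605 29.999564588069916 F [ 0.1 -0.6 -1.2] q6 [ 0.03 -0.16]
yaw of tool y deg 10.9 tilt [-0.003 -0.    -1.   ]
shift cm [-0.06  0.21  8.87]
turn [-0.003 -0.     0.003] after-turn shift [-0.06  0.18  8.87]
turn [ 0.    -0.004 -3.139] after-turn shift [ 0.06 -0.18  8.87]
```

```bash
python3 -m crank '-0.06 0.05 3 0 0 0 3; 0 0 3 0 0 0 3; 0 0 1.5 0 0 0 3; 0 0 0.5 0 0 0 3; 0 0 0.4 0 0 0 3; 0 0 0.4 0 0 0 3; 0 0 0 0 0 0 3; 0 0 0 0 0 0 3'; python3 go.py .4853 .085 .0214 10.8
```

```text
time: 15.6
eef_pos: [0.4855, 0.0848, 0.024]
orientation: [0.001, 0.637, 0.771, 0.0]
force: [-0.1, -0.2, -1.6]
grip_width: 0.425
gripper_force: 30.0
t 15.6 p [0.4855 0.0848 0.024 ] grip 0.4250363618010638 29.99941974878311 F [-0.1 -0.2 -1.6] q6 [ 0.03 -0.16]
yaw of tool y deg 10.8 tilt [ 0.001 -0.    -1.   ]
shift cm [ 0.02 -0.02  0.26]
turn [0.001 0.    0.   ] after-turn shift [ 0.02 -0.02  0.26]
turn [-0.000e+00  2.000e-03 -3.141e+00] after-turn shift [-0.02  0.02  0.26]
```

```bash
python3 -m crank '0 0 0.2 0 0 0 3; 0 0 0 0 0 0 3; 0 0 0 0 0 0 5.6; 0 0 0 0 0 0 5.6; 0 0 0 0 0 0 5.6; 0 0 0 0 0 0 5.6; 0 0 -1 0 0 0 5.6; 0 0 -3 0 0 0 5.6; 0 0 -4 0 0 0 5.6; 0 0 -4 0 0 0 5.6; 0 0 0 0 0 0 7; 0 0 0 0 0 0 7'; python3 go.py .587 -.1395 .10 10.8
```

```text
time: 16.8
eef_pos: [0.4855, 0.0849, 0.1427]
orientation: [0.001, 0.637, 0.77, 0.001]
force: [0.0, 0.4, -0.6]
grip_width: 0.721
gripper_force: 0.0
t 16.8 p [0.4855 0.0849 0.1427] grip 0.7210316134568435 0.0 F [ 0.   0.4 -0.6] q6 [ 0.03 -0.16]
yaw of tool y deg 10.8 tilt [ 0.003  0.    -1.   ]
shift cm [-23.94   5.75   4.3 ]
turn [ 0.003  0.001 -0.   ] after-turn shift [-23.94   5.76   4.27]
turn [ 1.000e-03 -4.000e-03  3.141e+00] after-turn shift [23.94 -5.76  4.27]
```

```bash
python3 -m crank '-3.99 0.96 0 0 0 0 7; -3.99 0.96 0 0 0 0 7; -3.99 0.96 0 0 0 0 7; -3.99 0.96 0 0 0 0 7; -3.99 0.96 0 0 0 0 7; -3.99 0.96 0 0 0 0 7; 0 0 0 0 0 0 7; 0 0 0 0 0 0 7'; python3 go.py .587 -.1395 .014 10.8
python3 -c "
from h import *
im=save('top','y.png')[150:260,230:430]; cv2.imwrite('pics/chk2.png',cv2.resize(im,None,fx=4,fy=4,interpolation=2)[...,::-1])"
```

```text
time: 17.6
eef_pos: [0.5851, -0.1397, 0.1393]
orientation: [-0.002, 0.638, 0.77, -0.001]
force: [-0.2, -0.3, 0.5]
grip_width: 0.744
gripper_force: 0.0
t 17.6 p [ 0.5851 -0.1397  0.1393] grip 0.7435537949369596 0.0 F [-0.2 -0.3  0.5] q6 [-0.35 -0.54]
yaw of tool y deg 10.7 tilt [-0.004  0.002 -1.   ]
shift cm [-0.05  0.24 12.53]
turn [-0.004 -0.003 -0.002] after-turn shift [-0.02  0.19 12.53]
turn [-0.004  0.006  3.14 ] after-turn shift [ 0.02 -0.19 12.53]
```

View pics/chk2.png

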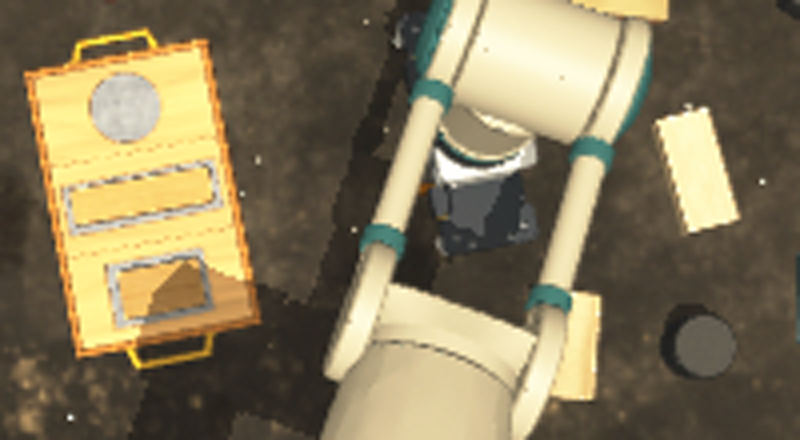

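The strip (crop 142,200) and block (160,290) sit centred in their pockets with even felt margins all round. Next, the jar.

```bash
python3 -m crank '0 0.1 3 0 0 0 7; 0 0 3 0 0 0 7; 0 0 3 0 0 0 7; 0 0 2 0 0 0 7; 0 0 1 0 0 0 7; 0 0 0.4 0 0 0 7; 0 0 0 0 0 0 7; 0 0 0 0 0 0 5.5; 0 0 0 0 0 0 5.5; 0 0 0 0 0 0 5.5'; python3 go.py .587 -.1395 .014 10.8;  python3 -m crank '0 0 0 0 0 0 4.8; 0 0 0 0 0 0 4.5; 0 0 0 0 0 0 4; 0 0 0 0 0 0 4; 0 0 0 0 0 0 4'
```

```text
time: 18.65
eef_pos: [0.588, -0.1396, 0.0184]
orientation: [0.001, 0.638, 0.77, 0.0]
force: [0.4, 0.1, 0.4]
grip_width: 0.591
gripper_force: 0.0
t 18.65 p [ 0.588  -0.1396  0.0184] grip 0.5913944679245275 0.0 F [0.4 0.1 0.4] q6 [-0.35 -0.54]
yaw of tool y deg 10.8 tilt [ 0.002 -0.001 -1.   ]
shift cm [ 0.03 -0.09  0.43]
turn [ 0.001  0.001 -0.   ] after-turn shift [ 0.03 -0.09  0.44]
turn [ 1.000e-03 -2.000e-03  3.141e+00] after-turn shift [-0.03  0.09  0.44]
time: 19.15
eef_pos: [0.5883, -0.1396, 0.018]
orientation: [0.001, 0.638, 0.77, 0.0]
force: [2.2, 1.0, 2.8]
grip_width: 0.484
gripper_force: 30.0
```

```bash
python3 -m crank '0 0 -1 0 0 0 4; 0 0 -2 0 0 0 4; 0 0 -2 0 0 0 4; 0 0 -1.5 0 0 0 4; 0 0 0 0 0 0 4'; python3 go.py .641 .1145 .08 10.8
```

```text
time: 19.65
eef_pos: [0.588, -0.1398, 0.0844]
orientation: [0.001, 0.637, 0.77, 0.0]
force: [-0.3, -0.9, -1.3]
grip_width: 0.483
gripper_force: 30.0
t 19.65 p [ 0.588  -0.1398  0.0844] grip 0.4831755093668301 29.998923540115356 F [-0.3 -0.9 -1.3] q6 [-0.35 -0.54]
yaw of tool y deg 10.8 tilt [ 0.002 -0.001 -1.   ]
shift cm [23.99  9.97  0.42]
turn [ 0.002  0.002 -0.   ] after-turn shift [23.98  9.97  0.44]
turn [ 3.000e-03 -3.000e-03  3.142e+00] after-turn shift [-23.98  -9.97   0.44]
```

```bash
python3 -m crank '2 0.83 0 0 0 0 4; 2 0.83 0 0 0 0 4; 2 0.83 0 0 0 0 4; 2 0.83 0 0 0 0 4; 2 0.83 0 0 0 0 4; 2 0.83 0 0 0 0 4; 2 0.83 0 0 0 0 4; 2 0.83 0 0 0 0 4; 2 0.83 0 0 0 0 4; 2 0.83 0 0 0 0 4; 2 0.83 0 0 0 0 4; 2 0.83 0 0 0 0 4'; python3 -m crank '0 0 0 0 0 0 4; 0 0 2 0 0 0 4; 0 0 1.5 0 0 0 4; 0 0 0.8 0 0 0 4; 0 0 0 0 0 0 4; 0 0 0 0 0 0 4';  python3 go.py .641 .1145 .027 10.8
```

```text
time: 20.85
eef_pos: [0.6389, 0.1156, 0.0808]
orientation: [-0.001, 0.637, 0.77, -0.001]
force: [0.8, -0.2, -0.9]
grip_width: 0.488
gripper_force: 30.0
time: 21.45
eef_pos: [0.6403, 0.1145, 0.0394]
orientation: [-0.0, 0.638, 0.77, -0.0]
force: [-0.0, 0.1, -2.3]
grip_width: 0.487
gripper_force: 30.0
t 21.45 p [0.6403 0.1145 0.0394] grip 0.4871993944899088 29.998902082443237 F [-0.   0.1 -2.3] q6 [ 0.07 -0.12]
yaw of tool y deg 10.8 tilt [-0. -0. -1.]
shift cm [-0.02  0.07  1.24]
turn [-0.     0.    -0.001] after-turn shift [-0.02  0.07  1.24]
turn [0.000e+00 1.000e-03 3.141e+00] after-turn shift [ 0.02 -0.07  1.24]
```

```bash
python3 -m crank '0 0 0.6 0 0 0 4; 0 0 0.4 0 0 0 4; 0 0 0.15 0 0 0 4; 0 0 0 0 0 0 4; 0 0 0 0 0 0 4';  python3 go.py .641 .1145 .027 10.8
```

```text
time: 21.95
eef_pos: [0.6404, 0.115, 0.028]
orientation: [0.0, 0.637, 0.77, 0.0]
force: [0.2, -0.1, -2.3]
grip_width: 0.483
gripper_force: 30.0
t 21.95 p [0.6404 0.115  0.028 ] grip 0.4834368922500939 29.99882608652115 F [ 0.2 -0.1 -2.3] q6 [ 0.07 -0.12]
yaw of tool y deg 10.8 tilt [ 0. -0. -1.]
shift cm [-0.06  0.05  0.1 ]
turn [ 0.  0. -0.] after-turn shift [-0.06  0.05  0.1 ]
turn [ 0.    -0.     3.141] after-turn shift [ 0.06 -0.05  0.1 ]
```

```bash
python3 -m crank '0 0 0.1 0 0 0 4; 0 0 0 0 0 0 4; 0 0 0 0 0 0 5; 0 0 0 0 0 0 6; 0 0 0 0 0 0 7; 0 0 0 0 0 0 7; 0 0 -1 0 0 0 7; 0 0 -3 0 0 0 7; 0 0 -4 0 0 0 7; 0 0 -4 0 0 0 7'; python3 -m crank '-4 0 0 0 0 0 7; -4 0 0 0 0 0 7; -4 0 0 0 0 0 7; -4 0 0 0 0 0 7; -4 0 0 0 0 0 7; -4 0 0 0 0 0 7; 0 0 0 0 0 0 7'
python3 - <<'E'
from h import *
a=save('top','z.png'); b=save('scene','z2.png')
A=cv2.resize(a[150:260,230:430],None,fx=4,fy=4,interpolation=2); cv2.imwrite('pics/fin.png',A[...,::-1])
cv2.imwrite('pics/fin2.png',cv2.resize(b[180:290,215:425],None,fx=3.8,fy=3.8,interpolation=2)[...,::-1])
E
python3 m.py | head -6; python3 go.py
```

```text
time: 22.95
eef_pos: [0.64, 0.115, 0.1486]
orientation: [-0.0, 0.638, 0.77, -0.0]
force: [0.4, 0.3, 0.5]
grip_width: 0.743
gripper_force: 0.0
time: 23.65
eef_pos: [0.6862, -0.1265, 0.1474]
orientation: [0.002, 0.639, 0.769, -0.001]
force: [1.2, -0.1, 0.6]
grip_width: 0.745
gripper_force: 0.0
strip_centre [0.5632 0.0984 0.02  ] pca sizes mm [ 28.1 117.2] long axis deg 100.5 mar [562.3  99.7] [ 29.6 118.3] 11.5
block_centre [0.4842 0.0842 0.022 ] pca sizes mm [38.9 69.4] long axis deg 101.9 mar [484.9  83.6] [39.7 69.8] 13.1
wide_strip_centre [ 0.588 -0.371  0.022] pca sizes mm [51.4 99.2] long axis deg 13.3 mar [ 587.3 -370.9] [100.2  54.3] 14.5
wide_block_centre [ 0.4391 -0.2553  0.019 ] pca sizes mm [57.8 85.5] long axis deg 171.9 mar [ 439.6 -255.2] [59.4 87. ] 82.9
jar_centre [0.636  0.1125 0.05  ] pca sizes mm [42.4 47. ] long axis deg 36.1 mar [635.9 112.9] [47.6 47. ] 0.3
dark_tin_centre [ 0.4343 -0.3634  0.05  ] pca sizes mm [47.7 58.1] long axis deg 95.4 mar [ 434.3 -364.4] [49.7 63.5] 0.1
t 24.25 p [ 0.6852 -0.1201  0.1471] grip 0.744964818504964 0.0 F [-0.  -0.2  0.1] q6 [-0.27 -0.46]
yaw of tool y deg 10.8 tilt [ 0. -0. -1.]
```

View pics/fin.png

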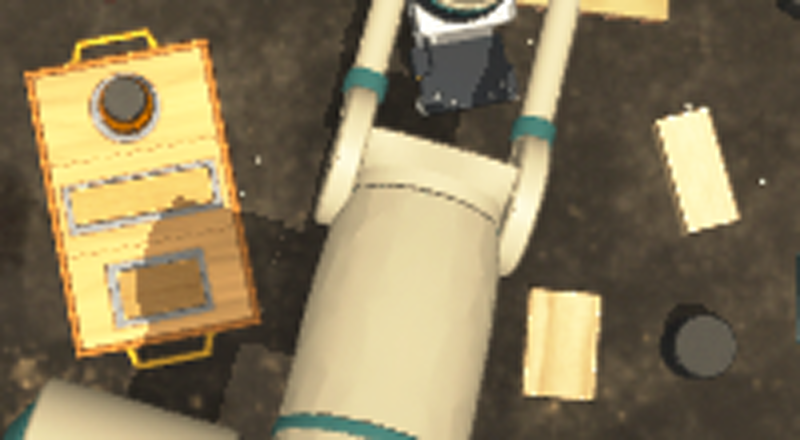

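View pics/fin2.png

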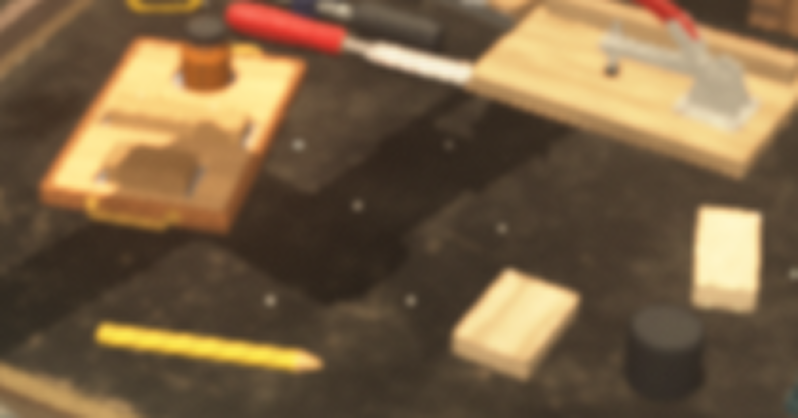

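Both views show the jar upright inside the round pocket (top crop 124,107), with felt visible all round. The strip (142,200) and block (160,290) are seated with felt margins, and the off-cuts and tin are unmoved.

```bash
python3 -c "
from station import manip
print(manip.hand_in())"
```

```text
the job is handed in; nothing more can be done
None
```

I packed the jar, slim strip and smallest block into their pockets and handed the job in at about 24 s; the final pictures show all three seated and the tin and two wider pieces unmoved, but the hand-in returned no verdict.

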